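# Raise the counterweighted gate of a marking station and send the work piece through

## Robot

A 6-joint arm with a two-finger parallel gripper is mounted at the origin on the work surface. World frame = base frame: x ahead of the robot, y to its left, z up, the work surface at z = 0. Lengths are in mm, angles in rad, forces in N, time in s.
With the tool pointing down it reaches from about 275 to 875 mm from the base axis. Payload 12.5 kg.
Tool frame: the origin (TCP) lies at the very end of the fingers, on their centre line; the grasp point (between the pads) lies 19 mm behind it; z points along the fingers, y is the direction in which the jaws open and shut (so a half turn about z gives the same grasp; the last joint's range is limited). The gripper opens to 85 mm and grips with 20 to 120 N. Pads are 22 mm wide; open, the fingers measure 114 mm over their backs; the gripper's body (76 mm by 85 mm) begins 54 mm behind the grasp point. The pads swing forward as they close: fully open they stand 13 mm farther back than shut.
Start: joints at [1.176, 0.351, 1.652, -0, 1.139, -0.085], TCP at [167.646, 523.812, 231.29] pointing down, gripper open.
Joint ranges: [-2.75, 2.75], [-0.79, 2.1], [0.01, 2.65], [-1.57, 4.71], [0.07, 3.14], [-2.87, 2.87]. Speed limits (rad/s): [2.22, 2.22, 2.79, 3.14, 3.14, 3.14].

## Interface

Orientations are given as a 3x3 rotation matrix whose columns are the frame's x, y, z axes.
In Python, from station import bot gives the robot as it stands.
- The arm moves only by the tool step_arm, never from a script. Its argument "targets" is a list of rows, each a list of 7 numbers: the shift along the tool's x, y, z scaled (see below), then the turn, a rotation vector about the tool's x, y, z scaled (see below), then the finger opening in mm, from 0 to 85.4. In form: [[dx, dy, dz, wx, wy, wz, jaw], ...]. A call has 1 to 10 rows; each row is the pose to reach, as a shift and turn from the pose commanded when the call began, along the tool's axes at that moment; what a row does not reach only later rows make up. The controller multiplies each number of a shift by 1 m and each number of a turn by 1.5 rad. A row lasts 1/10 s, in which the tool goes at most 50 mm and 8.59 degrees, less where a joint would pass 70% of its speed; a pose out of reach is approached as far as the arm can. A call with a number of a shift or a turn outside -1 to 1 is refused whole. A call with a gripper value outside its range is refused whole. The fingers move at their own pace and stop on an object; "grip_force" is the grip in N (left out, the last holds). Time passes only in rows, so rows that repeat a pose let the fingers close. It gives the time, the measured TCP pose, the force and the opening at its end, in the units of the state.
- bot.observe(): the state, without advancing time (a new reading comes with each control period).
- bot.snapshot(name): name is "scene" or "top" or "wrist"; returns a dict with "color" (420x560x3 uint8, blue, green, red), "K" (3x3 intrinsics, pixels), "k1" (the pictures are not rectified: a ray, as slopes to the right and down, at radius r is drawn at 1 + k1 r^2 times it, then the intrinsics apply), "rvec" (rotation vector, rad) and "tvec" (3), from world to camera coordinates, as OpenCV has them. Camera axes: x right, y down, z forward; pixel columns grow to the right and rows downward; lengths in mm; the calibration is good to about 2 mm. A picture is of the moment at which its call begins. There is no depth.
- bot.close_job(): hands the job in, once; it reports no verdict.
The state is a dict: "clock": time; "q": joint angles; "joint_vel": joint speeds; "tau": joint torques, N m; "tcp_pos": TCP position; "eef_rot": TCP orientation; "force": force on the tool from outside, world axes, zero at the start; "moment": the same for the moment, N m; "gripper_width": finger opening in mm.
Only numpy, scipy, OpenCV 4.12 (cv2) and the standard library are available. Lean on these libraries where they do the work, as an engineer would, in place of code of your own. Each camera call takes 0.05 s, during which the arm holds its last target.

## Task

Push the marking station's counterweighted gate bar up with the fingertips until it tips past its balance point and stays fully raised by itself; only then push the carriage, by its upright end plate, along its rail until it is fully home, so that the insert standing on it goes through the open gate. Push only: do not grip anything, do not touch the insert, and leave all the other things where they stand.

Things in the scene. Friction and masses are not known exactly. Their poses are not given: they have to be found in the camera images.
- station: Fixed steel base plate 360 x 340 x 12 mm on the table, yaw to 0.4 rad. Origin on its underside, 20 mm right of its centre; x along the rail, away from the robot; y left; z up. In its frame, mm: gate pedestal (60 x 44, 130 high) at y 160; rail at y 60. Thin rest post, 102 high, at (0, -103). Stop block, 57 high, at x 77 to 117. Space before and under the bar is free from y -97 to 35.
- gate_hinge (a point): Point on the gate's hinge axis, which runs along the station's x; at (0, 160, 110) mm in the station frame, fixed, axes as the station's.
- gate (a joint): Angle of the gate bar (rad). 0: level, lying along -y across the rail on its rest post; grows as the free end rises; stop at 1.5, almost upright. A counterweight drum on a stalk behind the hinge makes it balance at about 0.83: below that it falls back to 0, past it it goes on to the stop by itself, damped. Lifting it from level takes about 2 to 3 N at bar_mid.
- bar_mid (a point): Point on the gate bar's centre line, 215 mm from the hinge, 55 mm from the free end; a good place to push from beneath. The bar is square steel, 16 x 16 mm, 270 mm from hinge to free end; level, its underside is 102 mm above the table. Moves with the bar; its y points along the bar to the hinge, z to the bar's upper side, x along the hinge axis.
- carriage (a joint): Travel of the carriage along the rail (m), to the station's +x: 0 at the start, stop (fully home) at 0.100. Slides with about 2 to 4 N and stays where it is left.
- end_plate (a point): Middle of the robot-side (-x) face of the carriage's upright end plate: the face to push on, 70 mm wide (y), from 20 to 88 mm above the table; plate 8 mm thick. The point is 65 mm above the table, at (-155, 60) mm in the station frame at the start, and moves with the carriage; axes as the station's.
- insert_mid (a point): Centre of the insert, a loose aluminium block 44 x 44 mm, 80 mm high, upright in a shallow pocket (6 mm rim) of the carriage, its top 112 mm above the table, higher than the level bar's underside. Its centre is 100 mm ahead (+x) of the end plate's pushed face. Not to be touched; it rides with the carriage.
- gauge_block: Bystander: loose steel block 45 x 22 x 30 mm high, on the station's far right corner; origin at its underside.
- socket: Bystander: loose round steel socket, 28 mm across, 36 mm high, on the station's far left corner; origin at its underside.
- drift: Bystander: upright brass cylinder, 22 mm across, 55 mm high, on the station's near left corner; origin at its underside.
- spray_can: Bystander: white can, 64 mm across, 190 mm high, on the table to the left; origin at its underside.
- oil_jar: Bystander: amber jar with black cap, 60 mm across, 75 mm high, on the table to the left; origin at its underside.
- caliper: Bystander: steel caliper, 220 mm long, lying flat on the table to the right; origin at its middle, on the table.
- insert: The same insert; origin at the centre of its underside.
Things that resemble listed ones, but are neither listed nor needed, are in the scene too. What is meant by the insert is not red, and is the smaller of those in its own colour.

How it is judged (in metres and radians):
On the way, in this order (a step that is already met when the one before it is completed fails the run):
1. the gate bar stands raised by itself, untouched (value of joint gate above 1.3 rad and contact force between the fingers and gate below 0.2 N), for 0.3 s.
2. the carriage is fully home with the gate raised (value of joint gate above 1.3 rad and value of joint carriage above 0.094 m), for 0.2 s.
At the end, for the whole second after the job is handed in: The gate is at rest at more than 1.3 rad, the carriage has travelled more than 94 of its 100 mm, and the insert stands upright (within 0.1 rad) in its pocket on the carriage (within 10 mm) (all of step 2 and angle between insert_mid's own z axis and vertical below 0.1 rad and velocity of joint gate between -0.05 and 0.05 rad/s and x of insert_mid in the frame of end_plate between 0.09 and 0.11 m and y of insert_mid in the frame of end_plate between -0.01 and 0.01 m and z of insert_mid in the frame of end_plate between -0.003 and 0.017 m); the robot touches nothing.
It fails at once if the carriage is pushed (over 15 mm) before the gate is raised (value of joint carriage above 0.015 m and value of joint gate below 1.1 rad).
It fails at once if the insert is touched by the robot, lifted or tipped (contact force between any of the fingers, the arm and insert above 0.5 N or z of insert_mid in the frame of end_plate above 0.02 m or angle between insert_mid's own z axis and vertical above 0.3 rad).
It fails at once if the gate bar or the end plate is gripped between the fingers ((contact force between the fingers and gate above 1 N and x of the grasp point in the frame of bar_mid between -0.009 and 0.009 m and y of the grasp point in the frame of bar_mid between -0.06 and 0.2 m and z of the grasp point in the frame of bar_mid between -0.009 and 0.028 m) or (contact force between the fingers and carriage above 1 N and x of the grasp point in the frame of end_plate between -0.001 and 0.009 m and y of the grasp point in the frame of end_plate between -0.036 and 0.036 m and z of the grasp point in the frame of end_plate between -0.045 and 0.05 m)).
It fails at once if the gate or the carriage is forced with over 60 N (contact force between the fingers and gate above 60 N or contact force between the fingers and carriage above 60 N).
It fails at once if another thing is moved more than 20 mm (distance of any of gauge_block, socket, drift, spray_can, oil_jar, caliper from where it was at the start of the episode above 0.02 m).
It also fails if it takes over 56 s, if anything falls off the work surface, if the arm or the gripper's body presses on something with over 40 N, if the wrist force passes 120 N, or if a joint passes its speed limit or range.

## Working session

There is one attempt and no reset: what is moved stays moved. The work goes in short steps, Python scripts to look and compute and a tool call to move; the robot and the scene stay as the last step left them, time stands still between calls to the robot, and variables do not carry over. Pictures are saved under pics/ and viewed, and the job is handed in when it is done.

Besides the shell and the picture viewer there is one more tool, called after "Request:" as name(argument=value, ...), one argument or row to a line, values as JSON. step_arm: Moves the arm, as the interface text tells. Shifts and turns lie within -1 to 1; 1 stands for 1 m of shift or 1.5 rad of turn. Its arguments: {"type":"object","properties":{"targets":{"type":"array","items":{"type":"array","items":{"type":"number"}}},"grip_force":{"type":"number"}},"required":["targets"]}

```bash
ls; mkdir -p pics
python3 - <<'E'
from station import bot
import cv2
for n in ["scene","top","wrist"]:
    s=bot.snapshot(n); cv2.imwrite(f"pics/{n}0.png",s["color"]); print(n,s["K"],s["k1"],s["rvec"],s["tvec"])
print(bot.observe())
E
```

```text
pics
scene [[479.07410289   0.         268.81477382]
 [  0.         479.07410289 211.04681858]
 [  0.           0.           1.        ]] 0.006165655588671892 [ 2.13866111  1.39543469 -0.45855247] [-254.85399918 -369.70382161 1435.06301166]
top [[517.91849442   0.         285.87668024]
 [  0.         517.91849442 214.94150868]
 [  0.           0.           1.        ]] -0.1319616572479104 [ 2.03601122 -2.17483866  0.25389063] [  14.41519766  571.6780816  1408.19168075]
wrist [[291.66181635   0.         280.64693569]
 [  0.         291.66181635 207.44470183]
 [  0.           0.           1.        ]] 0.00849815250740827 [-2.3530418  -1.7171695  -0.23253048] [-549.22217619  -34.51212708  378.23572529]
{'clock': 0.15, 'q': array([ 1.17640590e+00,  3.51108097e-01,  1.65227221e+00,  1.29126286e-05,
        1.13912946e+00, -8.45940220e-02]), 'joint_vel': array([ 0.00168362, -0.00378427, -0.00092096, -0.00113841,  0.00241476,
       -0.00132725]), 'tau': array([-6.41503611e-04, -5.06256080e+01, -2.91500187e+01, -1.67202952e-04,
        3.35494078e-03, -3.34219138e-06]), 'tcp_pos': array([167.54442435, 523.58535678, 230.8863469 ]), 'eef_rot': array([[-9.52393995e-01,  3.04869721e-01, -3.63224085e-04],
       [ 3.04869925e-01,  9.52393627e-01, -8.42200076e-04],
       [ 8.91710007e-05, -9.12842394e-04, -9.99999579e-01]]), 'force': array([ 0.63801721, -0.33662826, -0.02460749]), 'moment': array([-0.02435096,  0.02291366,  0.04046126]), 'gripper_width': 85.05833272649343}
```

View pics/scene0.png

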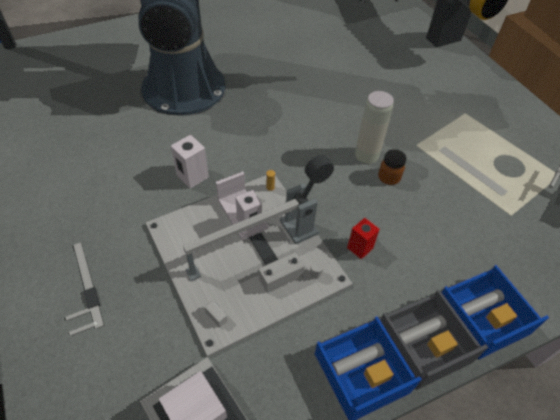

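View pics/top0.png

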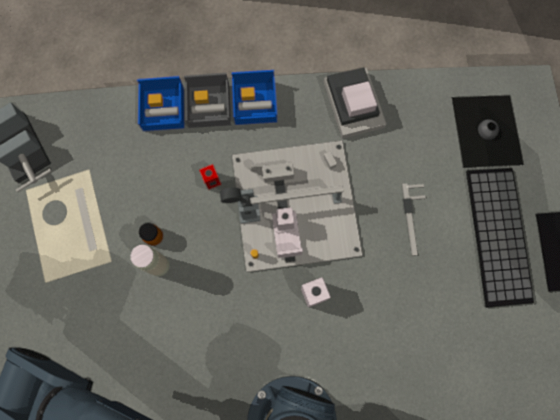

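View pics/wrist0.png

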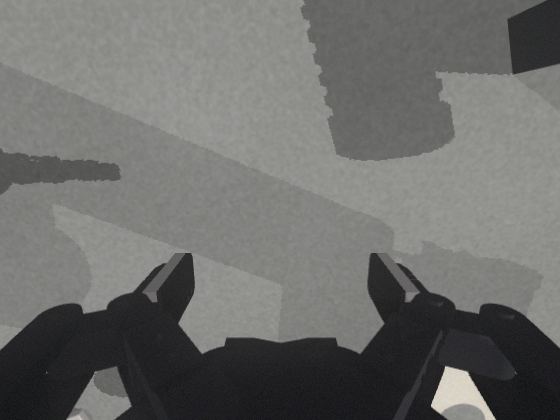

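Run:
```python
import cv2
a=cv2.imread("pics/top0.png")[130:310,210:380]; cv2.imwrite("pics/topz.png",cv2.resize(a,None,fx=3.3,fy=3.3,interpolation=cv2.INTER_CUBIC))
a=cv2.imread("pics/scene0.png")[130:355,130:390]; cv2.imwrite("pics/scz.png",cv2.resize(a,None,fx=2.6,fy=2.6,interpolation=cv2.INTER_CUBIC))
```

```text
(no output)
```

View pics/topz.png

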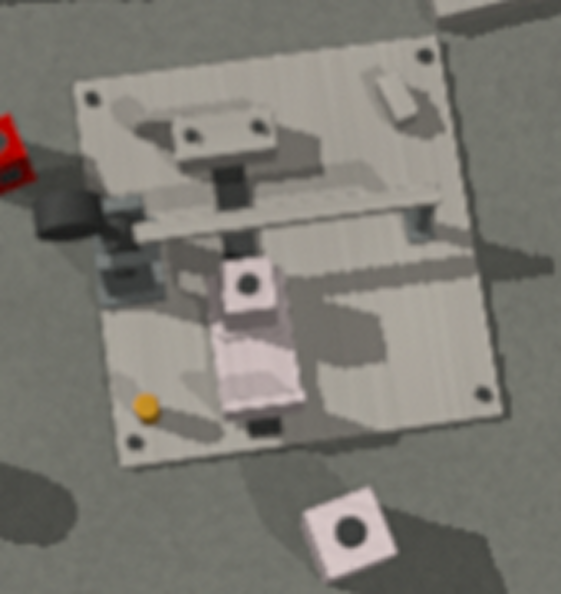

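View pics/scz.png

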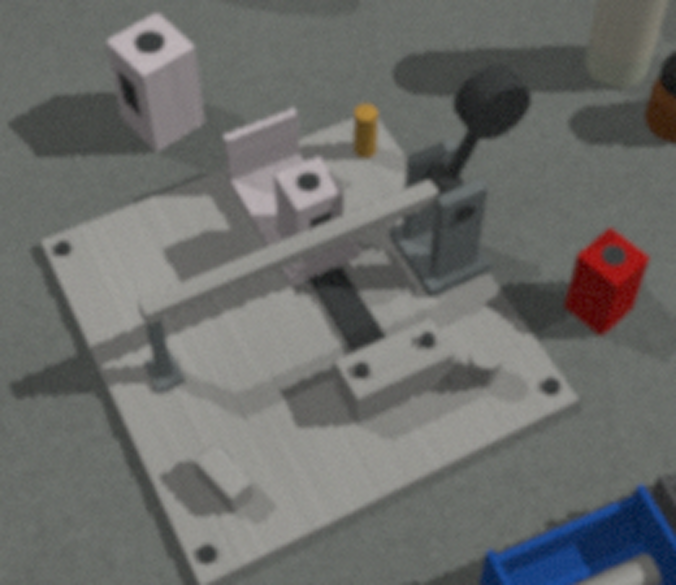

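```bash
cat > h.py <<'E'
import numpy as np,cv2,pickle
from scipy.optimize import least_squares
def proj(P,c):
    R=cv2.Rodrigues(c["rvec"])[0]; X=np.asarray(P,float)@R.T+np.ravel(c["tvec"]); s=X[:,:2]/X[:,2:]
    r2=(s**2).sum(1,keepdims=True); s=s*(1+c["k1"]*r2); return s@c["K"][:2,:2].T+c["K"][:2,2]
def T(P,p):
    c,s=np.cos(p[2]),np.sin(p[2]); P=np.asarray(P,float); 
    return np.c_[p[0]+c*P[:,0]-s*P[:,1],p[1]+s*P[:,0]+c*P[:,1],P[:,2]]
E
python3 - <<'E'
from station import bot
from h import *
S=bot.snapshot("scene");Tp=bot.snapshot("top")
C=[[180,190,12],[180,-150,12],[-180,-150,12],[-180,190,12]]
tp=np.array([[75,85],[438,38],[507,415],[122,466]])/3.3+[210,130]-.35
sp=np.array([[578,400],[200,583],[40,243],[385,118]])/2.6+[130,130]-.3
def f(p,w=0): 
    a=proj(T(C,p),Tp)-tp; b=proj(T(C,p),S)-sp
    return np.r_[a.ravel(),b.ravel()] if w==0 else (a.ravel() if w==1 else b.ravel())
for w in (0,1,2):
    r=least_squares(f,[550,0,0.1],args=(w,),loss='soft_l1',x_scale=[10,10,.1]); print(w,r.x.round(3),f(r.x,w).round(1))
p=least_squares(f,[550,0,0.1]).x; np.save("p.npy",p)
D=C+[[0,160,118],[0,-110,118],[-8,-110,118],[8,-110,118],[-155,25,88],[-155,95,88],[-155,25,20],[-77,82,112],[-77,38,112],[-33,82,112],[-33,38,112],[77,60,57],[117,60,57]]
for n,c in (("t",Tp),("s",S)):
    im=c["color"].copy(); im=cv2.resize(im,None,fx=3,fy=3,interpolation=cv2.INTER_CUBIC)
    for u in proj(T(D,p),c): cv2.circle(im,tuple(int(v) for v in u*3+1),3,(0,0,255),-1)
    im=im[390:930,620:1140] if n=="t" else im[390:1070,390:1170][:600]
    cv2.imwrite(f"pics/ov_{n}.png",im)
# decoy top guess + wrist
def ray(u,c,z):
    s=least_squares(lambda xy:(proj([[xy[0],xy[1],z]],c)-u).ravel(),[400,0],x_scale=100).x; return s.round(0)
print("decoy top corners z=130?",[ray(np.array(q)/3.3+[210,130],Tp,z) for z in (130,) for q in ((303,518),(370,488),(397,548),(328,578))])
q0=np.array([180,165]);
E
```

```text
0 [ 6.17448e+02 -7.54670e+01  6.90000e-02] [-0.4 -1.3 -0.1 -1.  -1.2  0.1 -0.7  0.4  0.4 -0.1 -0.6  1.8 -0.5 -1.1
 -4.8 -3.1]
1 [ 6.16068e+02 -7.71390e+01  7.30000e-02] [-0.  -0.6  0.2 -0.8 -0.4  0.3  0.2  1.1]
2 [ 6.17868e+02 -7.38500e+01  6.40000e-02] [ 1.   0.3 -0.3  1.5  0.5 -1.6 -3.7 -3. ]
decoy top corners z=130? [array([359., -51.]), array([ 379., -106.]), array([ 330., -124.]), array([310., -67.])]
```

View pics/ov_t.png

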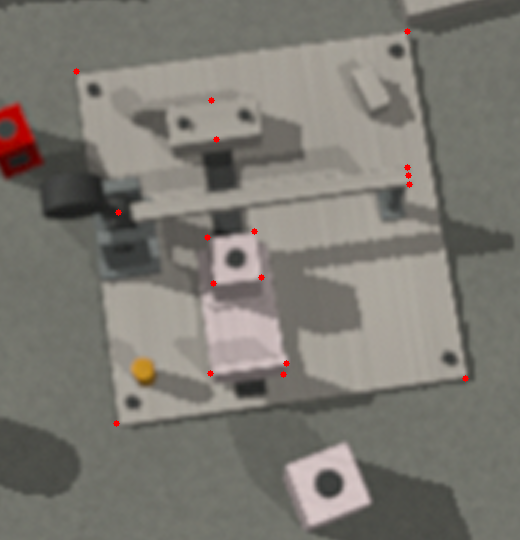

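View pics/ov_s.png

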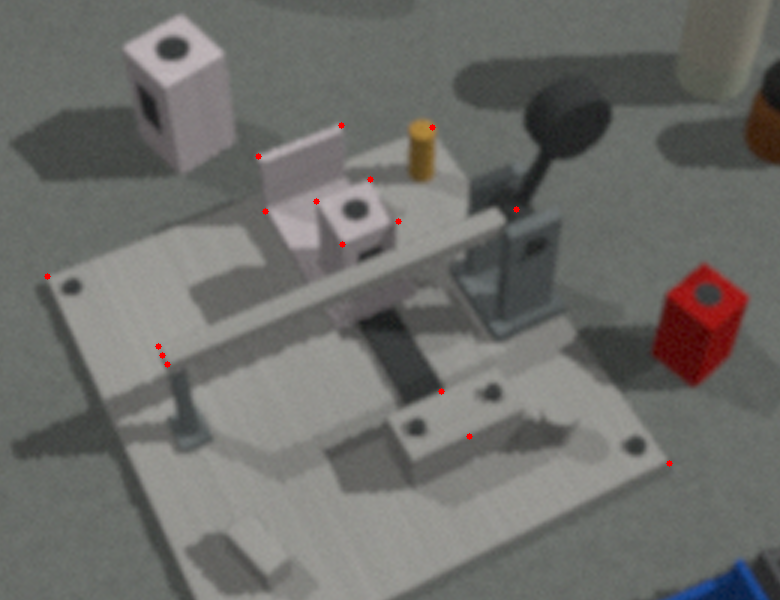

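Run:
```python
from station import bot
from h import *
S=bot.snapshot("scene");Tp=bot.snapshot("top");W=bot.snapshot("wrist")
R=cv2.Rodrigues(W["rvec"])[0]; c=-R.T@np.ravel(W["tvec"]); o=bot.observe(); print("cam in tool",o["eef_rot"].T@(c-o["tcp_pos"]), "axis",o["eef_rot"].T@R[2])
C=[[180,190,12],[180,-150,12],[-180,-150,12],[-180,190,12]]
tp=np.array([[75,85],[438,38],[507,415],[122,466]])/3.3+[210,130]-.35
sp=np.array([[578,400],[200,583],[40,243]])/2.6+[130,130]-.3
f=lambda p: np.r_[(proj(T(C,p),Tp)-tp).ravel(),(proj(T(C[:3],p),S)-sp).ravel()]
r=least_squares(f,[550,0,0.1],x_scale=[10,10,.1]);p=r.x;print(p,r.fun.round(1));np.save("p.npy",p)
n=["hinge","barmid","endpl","insert","bar end"]
print(dict(zip(n,T([[0,160,110],[0,-55,110],[-155,60,65],[-55,60,72],[0,-110,110]],p).round(1).tolist())))
# decoy: triangulate top corners
from itertools import permutations
t4=np.array([(303,518),(370,488),(397,548),(328,578)])/3.3+[210,130]-.35
s4=np.array([(108,45),(153,14),(195,45),(145,77)])/2.6+[130,130]-.3
tc=t4.mean(0);sc=s4.mean(0)
q=least_squares(lambda X:np.r_[proj([X],Tp)[0]-tc,proj([X],S)[0]-sc],[350,-80,100],x_scale=100);print("decoy top",q.x,q.fun)
for nm,a,b in (("can",(140,252),(379,99)),("jar",(150,232),(395,157))):
  q=least_squares(lambda X:np.r_[proj([X],Tp)[0]-a,proj([X],S)[0]-b],[350,80,100],x_scale=100);print(nm,q.x,q.fun)
```

```text
cam in tool [  67.75992288   -0.14706594 -142.12164704] axis [-2.67675676e-01 -3.60665294e-04  9.63509005e-01]
[ 6.16453123e+02 -7.57808056e+01  7.24588178e-02] [-0.4 -0.8 -0.2 -0.8 -0.9  0.2 -0.3  1.   0.1 -0.7 -0.5  1.5 -0.9 -1.1]
{'hinge': [604.9, 83.8, 110.0], 'barmid': [620.4, -130.6, 110.0], 'endpl': [457.5, -27.2, 65.0], 'insert': [557.3, -19.9, 72.0], 'bar end': [624.4, -185.5, 110.0]}
decoy top [347.44050197 -87.90433622 105.29052879] [-0.03509474 -0.0057282  -0.03094581  0.0033792 ]
can [465.5442657  354.86673138 195.42789923] [ 1.97566105  0.92955122  1.90439304 -0.28650644]
jar [547.47751884 368.10971796  73.2407496 ] [-1.44625829 -0.69458349 -1.33053997  0.20182232]
```

Request:
step_arm(
  targets=[
    [0,0,-0.05,0,0,0,0],
    [0,0,-0.1,0,0,0,0],
    [-0.03,-0.04,-0.12,0,0,0.1,0],
    [-0.06,-0.08,-0.12,0,0,0.2,0],
    [-0.09,-0.12,-0.12,0,0,0.3,0],
    [-0.12,-0.16,-0.12,0,0,0.4,0],
    [-0.15,-0.2,-0.12,0,0,0.5,0],
    [-0.18,-0.24,-0.12,0,0,0.6,0],
    [-0.21,-0.28,-0.12,0,0,0.7,0],
    [-0.24,-0.32,-0.12,0,0,0.8,0],
  ],
)

```text
clock: 1.4
tcp_pos: [297.4, 147.5, 351.5]
eef_rot: [[-0.055, 0.998, 0.001], [0.998, 0.055, 0.0], [0.0, 0.001, -1.0]]
force: [1.3, 0.5, -0.6]
gripper_width: -0.2
```

```bash
cat > st.py <<'E'
from station import bot
import numpy as np
np.set_printoptions(suppress=True,precision=4)
o=bot.observe(); print(o["clock"],"q",o["q"],"tcp",o["tcp_pos"].round(1),"F",o["force"].round(2),"w",o["gripper_width"]);print(o["eef_rot"])
open("log.txt","a").write(repr([o["q"].tolist(),o["tcp_pos"].tolist(),o["eef_rot"].tolist()])+"\n")
E
python3 st.py
```

```text
1.4 q [ 0.3198 -0.1951  1.9504 -0.      1.3852  0.2643] tcp [297.4 147.5 351.5] F [ 1.35  0.55 -0.57] w -0.18453858897331615
[[-0.0555  0.9985  0.0011]
 [ 0.9985  0.0555  0.0003]
 [ 0.0002  0.0011 -1.    ]]
```

Request:
step_arm(
  targets=[
    [-0.03,0.02,0,0,0,0.1,0],
    [-0.06,0.03,0,0,0,0.2,0],
    [-0.09,0.04,0,0,0,0.3,0],
    [-0.12,0.05,0,0,0,0.4,0],
    [-0.15,0.06,0,0,0,0.5,0],
    [-0.18,0.07,0,0,0,0.6,0],
    [-0.21,0.08,0,0,0,0.7,0],
    [-0.24,0.09,0,0,0,0.8,0],
    [-0.25,0.09,0,0,0,0.9,0],
    [-0.25,0.09,0,0,0,1.0,0],
  ],
)

```text
clock: 2.4
tcp_pos: [402.7, -96.1, 351.1]
eef_rot: [[0.992, 0.123, -0.0], [0.123, -0.992, 0.0], [-0.0, -0.0, -1.0]]
force: [-1.0, -0.4, 0.4]
gripper_width: -0.2
```

```bash
python3 st.py
```

```text
2.4 q [-0.3468 -0.0176  1.7957 -0.0002  1.3639  1.1004] tcp [402.7 -96.1 351.1] F [-0.97 -0.42  0.41] w -0.22640798209783766
[[ 0.9924  0.1233 -0.0005]
 [ 0.1233 -0.9924  0.    ]
 [-0.0005 -0.0001 -1.    ]]
```

Request:
step_arm(
  targets=[
    [0,0,0,0,0,0.034,0],
  ],
)

```text
clock: 2.5
tcp_pos: [402.5, -95.2, 351.2]
eef_rot: [[0.997, 0.074, -0.0], [0.074, -0.997, 0.0], [-0.0, -0.0, -1.0]]
force: [1.1, -1.0, 0.4]
gripper_width: 0.0
```

Request:
step_arm(
  targets=[
    [0,0,0,0,0.1,0,0],
    [0,0,0,0,0.2,0,0],
    [0,0,0,0,0.3,0,0],
    [0,0,0,0,0.4,0,0],
    [0,0,0,0,0.45,0,0],
    [0,0,0,0,0.45,0,0],
  ],
)

```text
clock: 3.1
tcp_pos: [401.4, -94.8, 350.7]
eef_rot: [[0.778, 0.079, 0.623], [0.061, -0.997, 0.05], [0.625, -0.0, -0.78]]
force: [0.3, -0.6, 0.0]
gripper_width: -0.0
```

```bash
python3 st.py
```

```text
3.1 q [-0.6086 -0.3179  2.1787  0.5773  0.8148  0.5808] tcp [401.4 -94.8 350.7] F [ 0.26 -0.61  0.05] w -0.014719495043172565
[[ 0.778   0.079   0.6233]
 [ 0.0614 -0.9969  0.0497]
 [ 0.6253 -0.0004 -0.7804]]
```

```bash
cat > kin.py <<'E'
import numpy as np
from scipy.optimize import least_squares
from scipy.spatial.transform import Rotation as Ro
D=[eval(l) for l in open("log.txt")]
D.insert(0,[[1.1764059,0.3511081,1.65227221,0,1.13912946,-.084594],[167.544,523.585,230.886],[[-.952394,.30487,-.000363],[.30487,.952394,-.00084],[.00009,-.00091,-1]]])
def fk(q,k):
    h,a1,L2,a3,L4,e1,e2,d6=k
    Rz=lambda a:Ro.from_euler('z',a); Ry=lambda a:Ro.from_euler('y',a)
    R=Rz(q[0]); p=np.array([0,0,h])+R.apply([a1,e1,0])
    R=R*Ry(q[1]); p=p+R.apply([0,0,L2])
    R=R*Ry(q[2]); p=p+R.apply([a3,0,L4])
    R=R*Rz(q[3]*SG[0]); 
    R=R*Ry(q[4]); p=p+R.apply([0,e2,0])
    R=R*Rz(q[5]*SG[1]); p=p+R.apply([0,0,d6])
    return p,R*RT
SG=[1,1];RT=Ro.identity()
def fit():
    global SG,RT
    best=None
    for s0 in (1,-1):
      for s1 in (1,-1):
        SG=[s0,s1];RT=Ro.identity()
        k0=[300,0,400,0,400,20,20,250]
        Rs=[fk(d[0],k0)[1].inv()*Ro.from_matrix(np.array(d[2])) for d in D]
        RT=Ro.concatenate(Rs).mean(); er=max((RT.inv()*r).magnitude() for r in Rs)
        if best is None or er<best[0]: best=(er,s0,s1,RT)
    SG=[best[1],best[2]];RT=best[3]
    reg=np.array([300,0,400,0,400,20,20,250.])
    r=least_squares(lambda k:np.r_[np.concatenate([fk(d[0],k)[0]-d[1] for d in D]),(k-reg)*1e-3],reg)
    return best,r
if __name__=="__main__":
    b,r=fit();print(b[:3],b[3].as_rotvec());print(r.x.round(1),np.abs(r.fun).max())
E
python3 kin.py
```

```text
(1.0455944612926274e-05, 1, 1) [-3.10767462e-06  1.73393132e-06  1.57079770e+00]
[258.7  -0.  487.3  40.7 437.8  46.5   0.  264.9] 0.08729527839585983
```

```bash
cat > ik.py <<'E'
import kin
from kin import *
from h import T
b,r=kin.fit();K=r.x
p=np.load("p.npy")
lo=np.array([-2.75,-.79,.01,-1.57,.07,-2.87]);hi=np.array([2.75,2.1,2.65,4.71,3.14,2.87])
def target(xs,ys,z,beta,yaw=0.):
    P=T([[xs,ys,z]],p)[0]; a=p[2]+yaw
    zz=np.array([np.cos(a)*np.cos(beta),np.sin(a)*np.cos(beta),-np.sin(beta)])
    x=np.array([np.cos(a)*np.sin(beta),np.sin(a)*np.sin(beta),np.cos(beta)])
    return P,np.c_[x,np.cross(zz,x),zz]
def ik(P,R,q0):
    def f(q):
        a,Rr=kin.fk(q,K); return np.r_[(a-P)/100,(Ro.from_matrix(R).inv()*Rr).as_rotvec()]
    s=least_squares(f,np.clip(q0,lo+1e-3,hi-1e-3),bounds=(lo,hi)); return s.x,np.abs(s.fun).max()
E
python3 - <<'E'
from ik import *
np.set_printoptions(suppress=True,precision=2)
q=np.array(D[-1][0]);
for yaw in (0,.3):
 for beta in (.75,.6,.5,.4,.2):
  qq=q
  for pt in ((-200,-40,300),(-100,-40,85),(12,-40,75),(12,-30,200),(12,0,280),(12,20,300)):
    qq,e=ik(*target(*pt,beta,yaw),qq); 
    print(yaw,beta,pt,qq,"%.4f"%e, "elbow/wrist z", round(K[0]+K[2]*np.cos(qq[1])), )
E
```

```text
0 0.75 (-200, -40, 300) [-0.74 -0.19  2.29  1.01  0.68  0.05] 0.0000 elbow/wrist z 737
0 0.75 (-100, -40, 85) [-0.53  0.49  2.28  2.22  0.55 -1.17] 0.0000 elbow/wrist z 688
0 0.75 (12, -40, 75) [-0.39  0.61  2.03  2.22  0.42 -1.02] 0.0000 elbow/wrist z 659
0 0.75 (12, -30, 200) [-0.37  0.35  2.    1.5   0.32 -0.24] 0.0000 elbow/wrist z 716
0 0.75 (12, 0, 280) [-0.31  0.2   1.95  0.95  0.34  0.38] 0.0000 elbow/wrist z 736
0 0.75 (12, 20, 300) [-0.26  0.17  1.94  0.8   0.34  0.56] 0.0000 elbow/wrist z 739
0 0.6 (-200, -40, 300) [-0.81 -0.18  2.37  1.33  0.72 -0.3 ] 0.0000 elbow/wrist z 738
0 0.6 (-100, -40, 85) [-0.57  0.57  2.33  2.36  0.79 -1.36] 0.0000 elbow/wrist z 669
0 0.6 (12, -40, 75) [-0.41  0.66  2.08  2.44  0.64 -1.26] 0.0000 elbow/wrist z 644
0 0.6 (12, -30, 200) [-0.39  0.38  2.07  2.08  0.44 -0.83] 0.0000 elbow/wrist z 712
0 0.6 (12, 0, 280) [-0.33  0.21  2.04  1.68  0.33 -0.35] 0.0000 elbow/wrist z 735
0 0.6 (12, 20, 300) [-0.28  0.17  2.03  1.56  0.29 -0.19] 0.0000 elbow/wrist z 739
0 0.5 (-200, -40, 300) [-0.86 -0.15  2.42  1.53  0.78 -0.51] 0.0000 elbow/wrist z 740
0 
[... 3301 characters left out ...]
lbow/wrist z 688
0.3 0.4 (12, 0, 280) [-0.49  0.31  2.04  1.78  0.8  -0.72] 0.0000 elbow/wrist z 722
0.3 0.4 (12, 20, 300) [-0.45  0.26  2.05  1.77  0.76 -0.67] 0.0000 elbow/wrist z 729
0.3 0.2 (-200, -40, 300) [-1.06  0.15  2.4   1.57  1.33 -0.97] 0.0000 elbow/wrist z 740
0.3 0.2 (-100, -40, 85) [-0.8   0.86  2.23  1.96  1.35 -1.53] 0.0000 elbow/wrist z 577
0.3 0.2 (12, -40, 75) [-0.6   0.9   2.02  2.12  1.25 -1.37] 0.0000 elbow/wrist z 563
0.3 0.2 (12, -30, 200) [-0.58  0.6   2.08  2.05  1.12 -1.15] 0.0000 elbow/wrist z 662
0.3 0.2 (12, 0, 280) [-0.52  0.4   2.1   2.02  1.02 -0.99] 0.0000 elbow/wrist z 708
0.3 0.2 (12, 20, 300) [-0.48  0.35  2.11  2.04  0.98 -0.96] 0.0000 elbow/wrist z 717
```

```bash
cat > mv.py <<'E'
from ik import *
from station import bot
def rel(pts):
    o=bot.observe(); R0=o["eef_rot"];p0=o["tcp_pos"]
    for t in pts:
        P,R=target(*t); d=R0.T@(P-p0)/1000; w=Ro.from_matrix(R0.T@R).as_rotvec()/1.5
        print(t,d.round(3).tolist(),w.round(3).tolist())
def where():
    o=bot.observe(); c,s=np.cos(p[2]),np.sin(p[2]); d=o["tcp_pos"]-[p[0],p[1],0]
    print("t",o["clock"],"station",[round(c*d[0]+s*d[1],1),round(-s*d[0]+c*d[1],1),round(d[2],1)],"F",o["force"].round(1),"q",o["q"].round(2),"beta",round(float(np.arcsin(-o["eef_rot"][2,2])),3))
E
python3 -c "
from mv import *
where()
rel([(-40,-40,200,.5)])"
```

```text
t 3.1 station [np.float64(-215.9), np.float64(-3.4), np.float64(350.7)] F [ 0.3 -0.6  0. ] q [-0.61 -0.32  2.18  0.58  0.81  0.58] beta 0.895
(-40, -40, 200, 0.5) [0.043, 0.038, 0.227] [-0.004, 0.264, 0.003]
```

Request:
step_arm(
  targets=[
    [0.007,0.006,0.04,0,0.05,0,0],
    [0.014,0.012,0.08,0,0.1,0,0],
    [0.021,0.018,0.115,0,0.15,0,0],
    [0.028,0.025,0.15,0,0.2,0,0],
    [0.036,0.032,0.19,-0.002,0.24,0.002,0],
    [0.043,0.038,0.227,-0.004,0.264,0.003,0],
    [0.043,0.038,0.227,-0.004,0.264,0.003,0],
    [0.043,0.038,0.227,-0.004,0.264,0.003,0],
  ],
)

```text
clock: 3.9
tcp_pos: [582.5, -117.9, 200.7]
eef_rot: [[0.475, 0.075, 0.877], [0.037, -0.997, 0.066], [0.879, 0.001, -0.477]]
force: [0.5, -0.8, 1.1]
gripper_width: 0.1
```

```bash
python3 -c "
from mv import *
where()
rel([(-40,-40,200,.5),(-40,-40,66,.5),(6,-40,66,.5)])
import cv2
for n in ('scene','wrist'): cv2.imwrite(f'pics/{n}1.png',bot.snapshot(n)['color'])"
```

```text
t 3.9 station [np.float64(-36.9), np.float64(-39.5), np.float64(200.7)] F [ 0.5 -0.8  1.1] q [-0.49  0.35  2.21  2.22  0.64 -1.06] beta 0.497
(-40, -40, 200, 0.5) [-0.002, 0.0, -0.002] [-0.001, -0.002, 0.001]
(-40, -40, 66, 0.5) [-0.12, 0.0, 0.061] [-0.001, -0.002, 0.001]
(6, -40, 66, 0.5) [-0.098, 0.0, 0.102] [-0.001, -0.002, 0.001]
```

View pics/scene1.png

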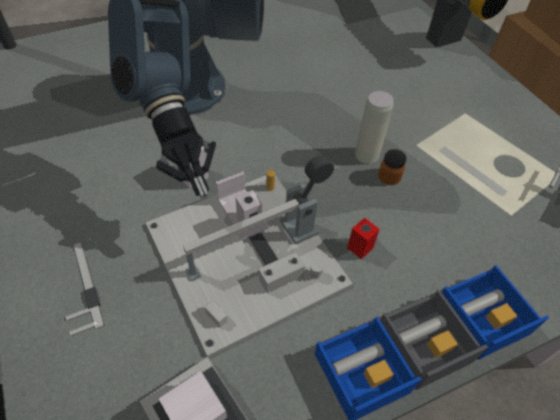

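View pics/wrist1.png

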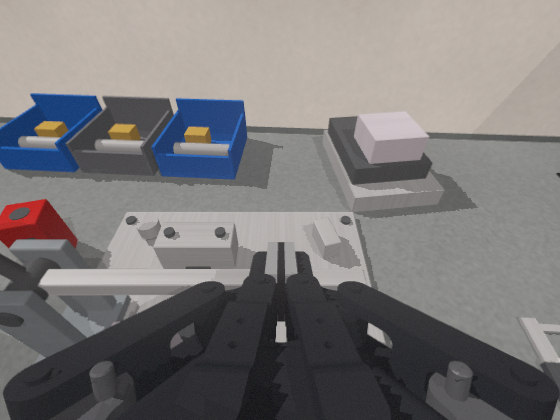

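Request:
step_arm(
  targets=[
    [-0.03,0.005,0.015,0,0,0,0],
    [-0.06,0.005,0.03,0,0,0,0],
    [-0.09,0.005,0.045,0,0,0,0],
    [-0.12,0.005,0.061,0,0,0,0],
    [-0.12,0.005,0.061,0,0,0,0],
    [-0.12,0.005,0.061,0,0,0,0],
  ],
)

```text
clock: 4.6
tcp_pos: [577.7, -123.2, 67.4]
eef_rot: [[0.477, 0.075, 0.876], [0.035, -0.997, 0.067], [0.878, -0.001, -0.478]]
force: [1.2, -1.0, 1.1]
gripper_width: 0.3
```

```bash
python3 -c "
from mv import *
where()
rel([(6,-45,66,.5)])
import cv2
for n in ('scene','wrist'): cv2.imwrite(f'pics/{n}2.png',bot.snapshot(n)['color'])
im=cv2.imread('pics/scene2.png')[110:290,120:340];cv2.imwrite('pics/s2z.png',cv2.resize(im,None,fx=3.3,fy=3.3))"
```

```text
t 4.6 station [np.float64(-42.1), np.float64(-44.5), np.float64(67.4)] F [ 1.2 -1.   1.1] q [-0.51  0.7   2.22  2.47  0.9  -1.41] beta 0.499
(6, -45, 66, 0.5) [0.022, 0.001, 0.043] [-0.002, -0.001, 0.0]
```

View pics/s2z.png

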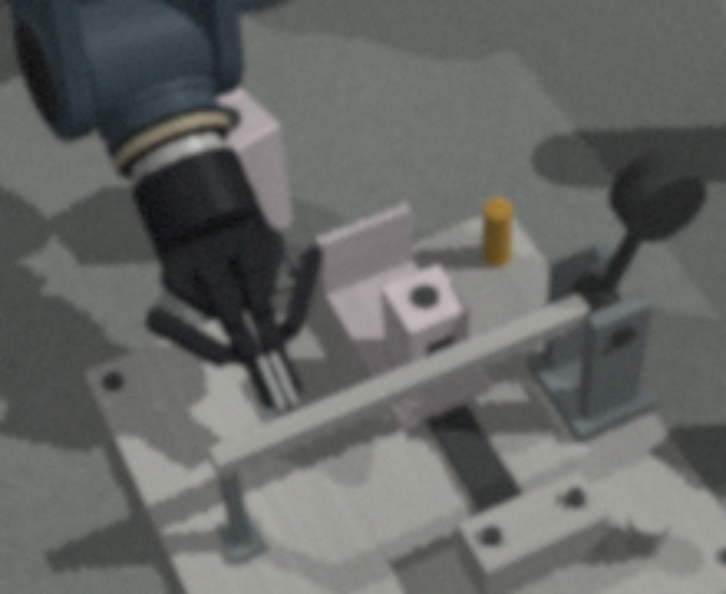

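View pics/wrist2.png

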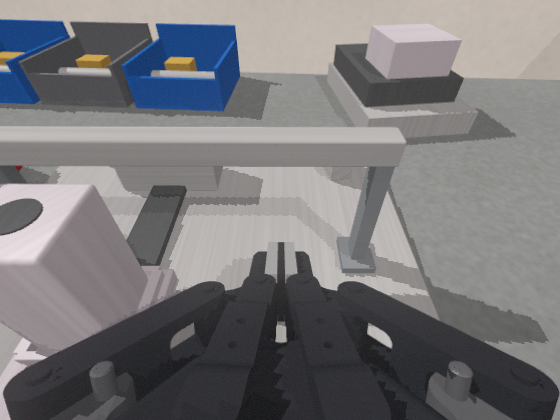

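Request:
step_arm(
  targets=[
    [0.009,0.001,0.018,0,0,0,0],
    [0.018,0.001,0.036,0,0,0,0],
    [0.022,0.001,0.043,0,0,0,0],
    [0.022,0.001,0.043,0,0,0,0],
    [0.022,0.001,0.043,0,0,0,0],
  ],
)

```text
clock: 5.2
tcp_pos: [624.7, -121.1, 65.9]
eef_rot: [[0.477, 0.074, 0.876], [0.036, -0.997, 0.064], [0.878, 0.001, -0.479]]
force: [0.1, -0.8, 0.7]
gripper_width: -0.1
```

```bash
python3 -c "
from mv import *
where()
pts=[]
for th in np.arange(0,1.06,.075):
    s=190; y=160-s*np.cos(th)-8*np.sin(th); z=110+s*np.sin(th)-8*np.cos(th)
    pts.append((6,round(y-15,1),round(z-20,1),.5))
rel(pts)
import cv2
cv2.imwrite('pics/wrist3.png',bot.snapshot('wrist')['color'])"
```

```text
t 5.2 station [np.float64(4.9), np.float64(-45.8), np.float64(65.9)] F [ 0.1 -0.8  0.7] q [-0.45  0.73  2.12  2.5   0.82 -1.37] beta 0.499
(6, np.float64(-45.0), np.float64(82.0), 0.5) [0.015, -0.001, -0.007] [-0.001, -0.001, 0.001]
(6, np.float64(-45.1), np.float64(96.3), 0.5) [0.027, -0.001, -0.014] [-0.001, -0.001, 0.001]
(6, np.float64(-44.1), np.float64(110.5), 0.5) [0.04, -0.002, -0.02] [-0.001, -0.001, 0.001]
(6, np.float64(-42.0), np.float64(124.6), 0.5) [0.052, -0.004, -0.027] [-0.001, -0.001, 0.001]
(6, np.float64(-38.9), np.float64(138.5), 0.5) [0.064, -0.007, -0.034] [-0.001, -0.001, 0.001]
(6, np.float64(-34.7), np.float64(152.1), 0.5) [0.076, -0.011, -0.04] [-0.001, -0.001, 0.001]
(6, np.float64(-29.6), np.float64(165.4), 0.5) [0.088, -0.016, -0.047] [-0.001, -0.001, 0.001]
(6, np.float64(-23.4), np.float64(178.3), 0.5) [0.099, -0.022, -0.053] [-0.001, -0.001, 0.001]
(6, np.float64(-16.3), np.float64(190.7), 0.5) [0.11, -0.029, -0.059] [-0.001, -0.001, 0.001]
(6, np.float64(-8.3), np.float64(202.5), 0.5) [0.12, -0.037, -0.064] [-0.001, -0.001, 0.001]
(6, np.float64(0.5), np.float64(213.7), 0.5) [0.13, -0.046, -0.07] [-0.001, -0.001, 0.001]
(6, np.float64(10.2), np.float64(224.1), 0.5) [0.139, -0.056, -0.075] [-0.001, -0.001, 0.001]
(6, np.float64(20.6), np.float64(233.9), 0.5) [0.148, -0.066, -0.079] [-0.001, -0.001, 0.001]
(6, np.float64(31.8), np.float64(242.8), 0.5) [0.156, -0.077, -0.084] [-0.001, -0.001, 0.001]
(6, np.float64(43.5), np.float64(250.8), 0.5) [0.163, -0.089, -0.088] [-0.001, -0.001, 0.001]
```

View pics/wrist3.png

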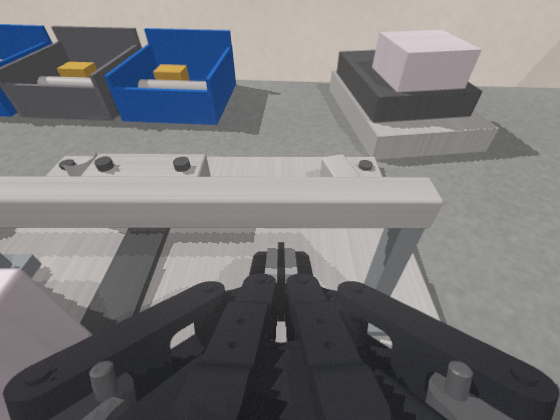

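Request:
step_arm(
  targets=[
    [0.008,0,-0.004,0,0,0,0],
    [0.015,-0.001,-0.007,0,0,0,0],
    [0.021,-0.001,-0.01,0,0,0,0],
    [0.027,-0.001,-0.014,0,0,0,0],
    [0.034,-0.002,-0.017,0,0,0,0],
    [0.04,-0.002,-0.02,0,0,0,0],
    [0.04,-0.002,-0.02,0,0,0,0],
    [0.04,-0.002,-0.02,0,0,0,0],
  ],
)

```text
clock: 6.05
tcp_pos: [626.5, -119.0, 109.9]
eef_rot: [[0.478, 0.074, 0.875], [0.036, -0.997, 0.064], [0.878, 0.0, -0.479]]
force: [-2.6, -1.0, -3.2]
gripper_width: -0.1
```

```bash
python3 -c "
from mv import *
where()
pts=[]
for th in np.arange(.15,1.06,.075):
    s=190; y=160-s*np.cos(th)-8*np.sin(th); z=110+s*np.sin(th)-8*np.cos(th)
    pts.append((6,round(y-15,1),round(z-20,1),.5))
rel(pts)
import cv2
cv2.imwrite('pics/wrist4.png',bot.snapshot('wrist')['color'])
im=bot.snapshot('scene')['color'][110:290,120:340];cv2.imwrite('pics/s4z.png',cv2.resize(im,None,fx=3.3,fy=3.3))"
```

```text
t 6.05 station [np.float64(6.9), np.float64(-43.9), np.float64(109.9)] F [-2.6 -1.  -3.2] q [-0.44  0.62  2.12  2.44  0.74 -1.28] beta 0.5
(6, np.float64(-44.1), np.float64(110.5), 0.5) [0.0, 0.0, -0.001] [-0.0, -0.0, 0.001]
(6, np.float64(-42.0), np.float64(124.6), 0.5) [0.013, -0.002, -0.008] [-0.0, -0.0, 0.001]
(6, np.float64(-38.9), np.float64(138.5), 0.5) [0.025, -0.005, -0.014] [-0.0, -0.0, 0.001]
(6, np.float64(-34.7), np.float64(152.1), 0.5) [0.037, -0.009, -0.021] [-0.0, -0.0, 0.001]
(6, np.float64(-29.6), np.float64(165.4), 0.5) [0.048, -0.014, -0.027] [-0.0, -0.0, 0.001]
(6, np.float64(-23.4), np.float64(178.3), 0.5) [0.06, -0.02, -0.034] [-0.0, -0.0, 0.001]
(6, np.float64(-16.3), np.float64(190.7), 0.5) [0.071, -0.028, -0.039] [-0.0, -0.0, 0.001]
(6, np.float64(-8.3), np.float64(202.5), 0.5) [0.081, -0.036, -0.045] [-0.0, -0.0, 0.001]
(6, np.float64(0.5), np.float64(213.7), 0.5) [0.091, -0.044, -0.05] [-0.0, -0.0, 0.001]
(6, np.float64(10.2), np.float64(224.1), 0.5) [0.1, -0.054, -0.055] [-0.0, -0.0, 0.001]
(6, np.float64(20.6), np.float64(233.9), 0.5) [0.109, -0.064, -0.06] [-0.0, -0.0, 0.001]
(6, np.float64(31.8), np.float64(242.8), 0.5) [0.116, -0.076, -0.064] [-0.0, -0.0, 0.001]
(6, np.float64(43.5), np.float64(250.8), 0.5) [0.123, -0.087, -0.068] [-0.0, -0.0, 0.001]
```

View pics/wrist4.png

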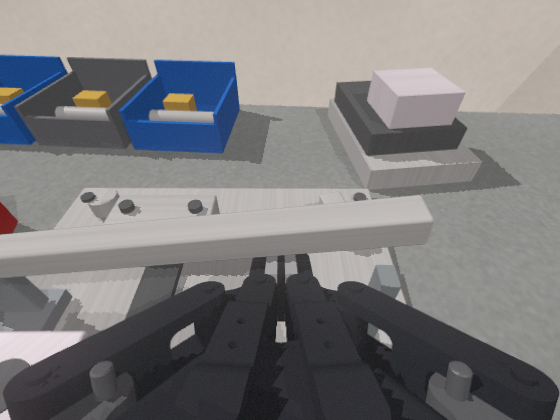

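View pics/s4z.png

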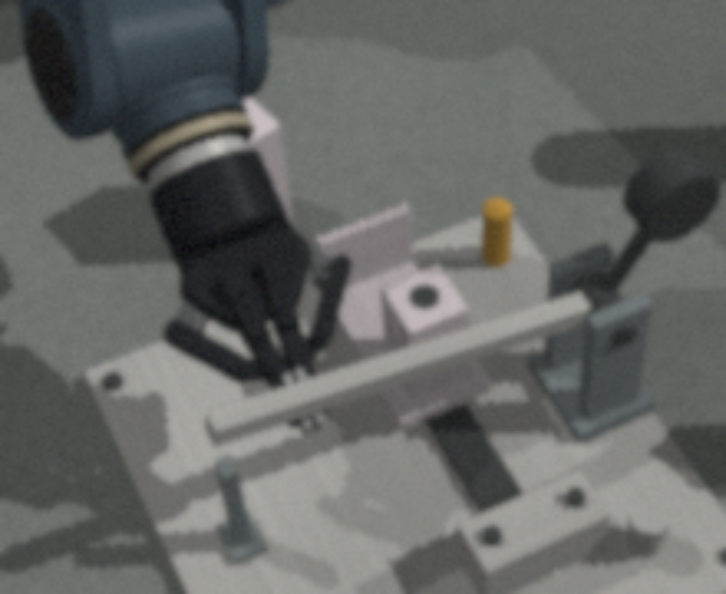

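Request:
step_arm(
  targets=[
    [0.007,-0.001,-0.004,0,0,0,0],
    [0.013,-0.002,-0.008,0,0,0,0],
    [0.019,-0.003,-0.011,0,0,0,0],
    [0.025,-0.005,-0.014,0,0,0,0],
    [0.031,-0.007,-0.018,0,0,0,0],
    [0.037,-0.009,-0.021,0,0,0,0],
    [0.043,-0.012,-0.024,0,0,0,0],
    [0.048,-0.014,-0.027,0,0,0,0],
    [0.054,-0.017,-0.031,0,0,0,0],
    [0.06,-0.02,-0.034,0,0,0,0],
  ],
)

```text
clock: 7.15
tcp_pos: [624.0, -98.9, 179.3]
eef_rot: [[0.478, 0.073, 0.875], [0.036, -0.997, 0.064], [0.878, 0.0, -0.479]]
force: [-0.3, -1.2, -1.0]
gripper_width: 0.0
```

```bash
python3 -c "
from mv import *
where()
pts=[]
for th in np.arange(.525,1.13,.075):
    s=190; y=160-s*np.cos(th)-8*np.sin(th); z=110+s*np.sin(th)-8*np.cos(th)
    pts.append((6,round(y-15,1),round(z-20,1),.5))
rel(pts)
import cv2
cv2.imwrite('pics/wrist5.png',bot.snapshot('wrist')['color'])
im=bot.snapshot('scene')['color'][110:290,120:340];cv2.imwrite('pics/s5z.png',cv2.resize(im,None,fx=3.3,fy=3.3))"
```

```text
t 7.15 station [np.float64(5.8), np.float64(-23.6), np.float64(179.3)] F [-0.3 -1.2 -1. ] q [-0.4   0.44  2.14  2.36  0.61 -1.13] beta 0.5
(6, np.float64(-23.4), np.float64(178.3), 0.5) [-0.001, -0.0, 0.001] [-0.0, -0.0, 0.001]
(6, np.float64(-16.3), np.float64(190.7), 0.5) [0.01, -0.007, -0.005] [-0.0, -0.0, 0.001]
(6, np.float64(-8.3), np.float64(202.5), 0.5) [0.02, -0.015, -0.011] [-0.0, -0.0, 0.001]
(6, np.float64(0.5), np.float64(213.7), 0.5) [0.03, -0.024, -0.016] [-0.0, -0.0, 0.001]
(6, np.float64(10.2), np.float64(224.1), 0.5) [0.039, -0.034, -0.021] [-0.0, -0.0, 0.001]
(6, np.float64(20.6), np.float64(233.9), 0.5) [0.048, -0.044, -0.026] [-0.0, -0.0, 0.001]
(6, np.float64(31.8), np.float64(242.8), 0.5) [0.056, -0.055, -0.03] [-0.0, -0.0, 0.001]
(6, np.float64(43.5), np.float64(250.8), 0.5) [0.063, -0.067, -0.034] [-0.0, -0.0, 0.001]
(6, np.float64(55.9), np.float64(258.0), 0.5) [0.069, -0.08, -0.037] [-0.0, -0.0, 0.001]
```

View pics/s5z.png

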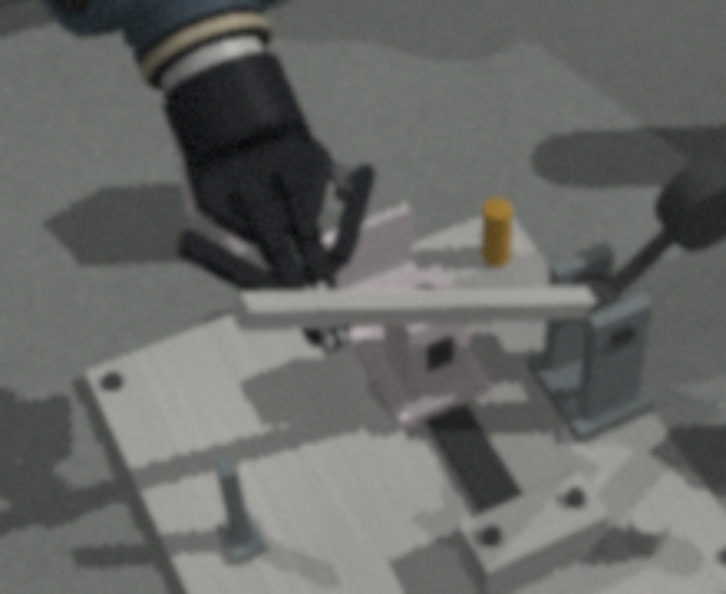

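View pics/wrist5.png

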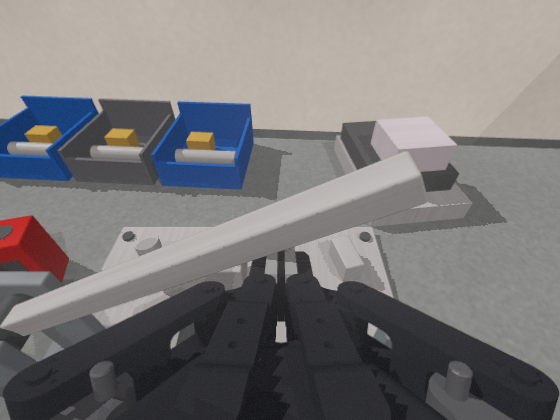

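Request:
step_arm(
  targets=[
    [0.01,-0.007,-0.005,0,0,0,0],
    [0.02,-0.015,-0.011,0,0,0,0],
    [0.025,-0.019,-0.013,0,0,0,0],
    [0.03,-0.024,-0.016,0,0,0,0],
    [0.035,-0.029,-0.019,0,0,0,0],
    [0.039,-0.034,-0.021,0,0,0,0],
    [0.044,-0.039,-0.023,0,0,0,0],
    [0.048,-0.044,-0.026,0,0,0,0],
    [0.052,-0.05,-0.028,0,0,0,0],
    [0.056,-0.055,-0.03,0,0,0,0],
  ],
)

```text
clock: 8.25
tcp_pos: [620.4, -43.8, 242.6]
eef_rot: [[0.478, 0.073, 0.875], [0.036, -0.997, 0.064], [0.878, 0.0, -0.479]]
force: [-0.7, -0.9, -0.1]
gripper_width: -0.2
```

```bash
python3 -c "
from mv import *
where()
import cv2
cv2.imwrite('pics/wrist6.png',bot.snapshot('wrist')['color'])
im=bot.snapshot('scene')['color'][60:290,120:360];cv2.imwrite('pics/s6z.png',cv2.resize(im,None,fx=2.6,fy=2.6))"
```

```text
t 8.25 station [np.float64(6.3), np.float64(31.6), np.float64(242.6)] F [-0.7 -0.9 -0.1] q [-0.27  0.28  2.15  2.37  0.44 -1.03] beta 0.5
```

View pics/s6z.png

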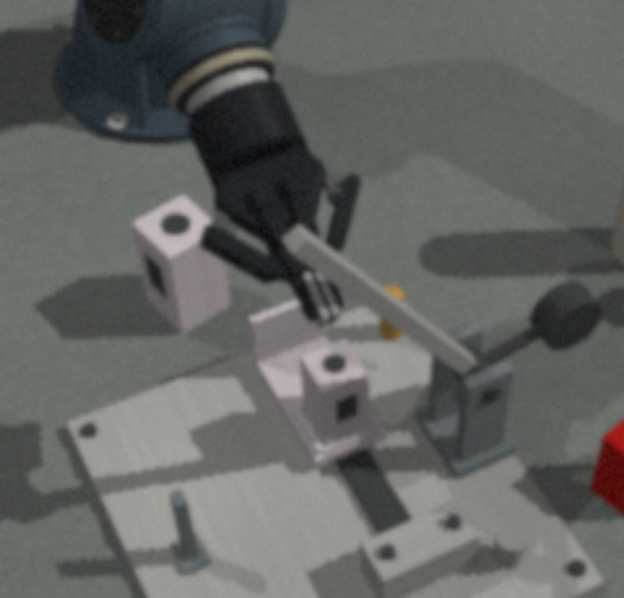

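View pics/wrist6.png

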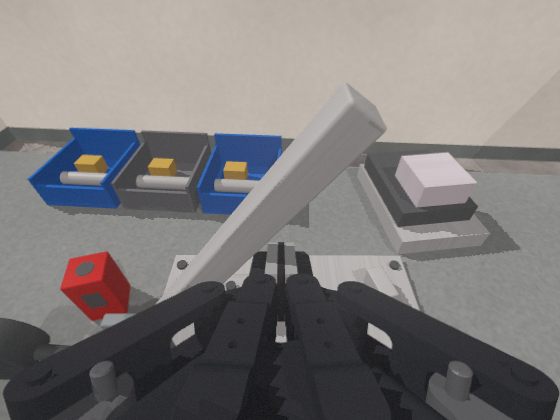

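Request:
step_arm(
  targets=[
    [0.004,-0.006,-0.002,0,0,0,0],
    [0.008,-0.012,-0.004,0,0,0,0],
    [0.011,-0.018,-0.006,0,0,0,0],
    [0.014,-0.024,-0.008,0,0,0,0],
    [0.016,-0.03,-0.009,0,0,0,0],
    [0.018,-0.036,-0.01,0,0,0,0],
    [0.018,-0.036,-0.01,0,0,0,0],
    [0.018,-0.036,-0.01,0,0,0,0],
    [0.018,-0.036,-0.01,0,0,0,0],
    [0.018,-0.036,-0.01,0,0,0,0],
  ],
)

```text
clock: 9.35
tcp_pos: [617.7, -8.7, 262.7]
eef_rot: [[0.478, 0.073, 0.875], [0.035, -0.997, 0.064], [0.878, 0.0, -0.479]]
force: [0.9, -0.1, 0.7]
gripper_width: -0.2
```

```bash
python3 -c "
from mv import *
where()
import cv2
cv2.imwrite('pics/wrist7.png',bot.snapshot('wrist')['color'])
im=bot.snapshot('scene')['color'][60:290,120:360];cv2.imwrite('pics/s7z.png',cv2.resize(im,None,fx=2.6,fy=2.6))"
```

```text
t 9.35 station [np.float64(6.1), np.float64(66.9), np.float64(262.7)] F [ 0.9 -0.1  0.7] q [-0.19  0.23  2.15  2.46  0.37 -1.05] beta 0.5
```

View pics/s7z.png

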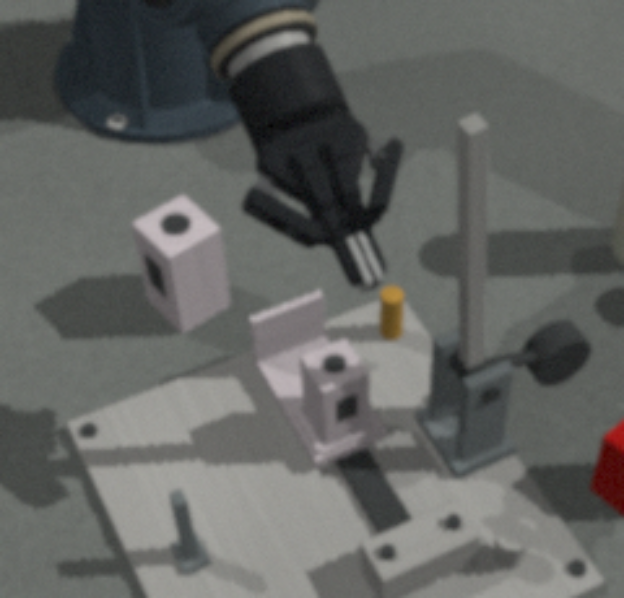

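View pics/wrist7.png

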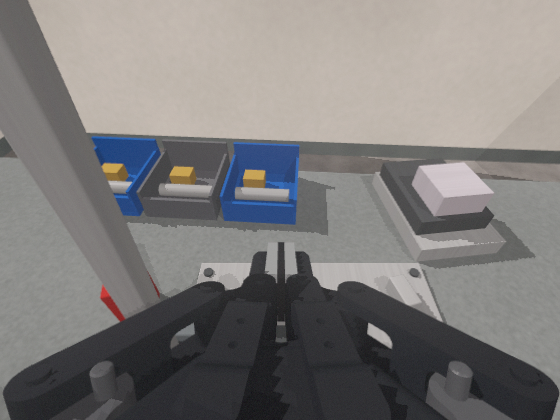

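```bash
python3 -c "
from mv import *
rel([(-100,58,270,.7),(-185,58,270,1.3),(-185,58,62,1.3)])
q=bot.observe()['q']
for t in ((-100,58,270,.7),(-185,58,270,1.3),(-185,58,62,1.3),(-66,58,62,1.3)):
  q,e=ik(*target(*t),q);print(q.round(2),e)
"
```

```text
(-100, 58, 270, 0.7) [-0.044, 0.009, -0.097] [-0.0, -0.133, 0.0]
(-185, 58, 270, 1.3) [-0.085, 0.009, -0.171] [-0.0, -0.533, 0.0]
(-185, 58, 62, 1.3) [-0.268, 0.009, -0.072] [-0.0, -0.533, 0.0]
[-0.28 -0.01  2.26  1.37  0.27 -0.02] 1.0193582089534914e-13
[-0.23 -0.05  2.05  0.1   0.88  1.21] 2.5920599000528453e-13
[-0.23  0.36  2.26  0.29  0.28  1.  ] 5.456968210637569e-14
[-0.16  0.5   1.97  0.15  0.41  1.21] 2.4868995751603505e-15
```

Request:
step_arm(
  targets=[
    [-0.02,0.003,-0.045,0,0,0,0],
    [-0.04,0.006,-0.09,0,-0.05,0,0],
    [-0.05,0.009,-0.11,0,-0.12,0,0],
    [-0.06,0.009,-0.13,0,-0.18,0,0],
    [-0.07,0.009,-0.15,0,-0.25,0,0],
    [-0.08,0.009,-0.16,0,-0.32,0,0],
    [-0.085,0.009,-0.17,0,-0.39,0,0],
    [-0.085,0.009,-0.171,0,-0.46,0,0],
    [-0.085,0.009,-0.171,0,-0.533,0,0],
    [-0.085,0.009,-0.171,0,-0.533,0,0],
  ],
)

```text
clock: 10.45
tcp_pos: [428.5, -29.5, 269.8]
eef_rot: [[0.86, 0.108, 0.499], [0.076, -0.994, 0.083], [0.504, -0.034, -0.863]]
force: [0.2, 0.7, -0.2]
gripper_width: 0.1
```

```bash
python3 -c "
from mv import *
where()
rel([(-185,58,270,1.3),(-185,58,62,1.3)])
import cv2
cv2.imwrite('pics/wrist8.png',bot.snapshot('wrist')['color'])
im=bot.snapshot('scene')['color'][60:290,120:360];cv2.imwrite('pics/s8z.png',cv2.resize(im,None,fx=2.6,fy=2.6))"
```

```text
t 10.45 station [np.float64(-184.1), np.float64(59.8), np.float64(269.8)] F [ 0.2  0.7 -0.2] q [-0.33 -0.14  2.21  0.41  0.64  0.87] beta 1.041
(-185, 58, 270, 1.3) [-0.001, 0.002, -0.001] [-0.03, -0.172, 0.013]
(-185, 58, 62, 1.3) [-0.106, 0.009, 0.179] [-0.03, -0.172, 0.013]
```

View pics/s8z.png

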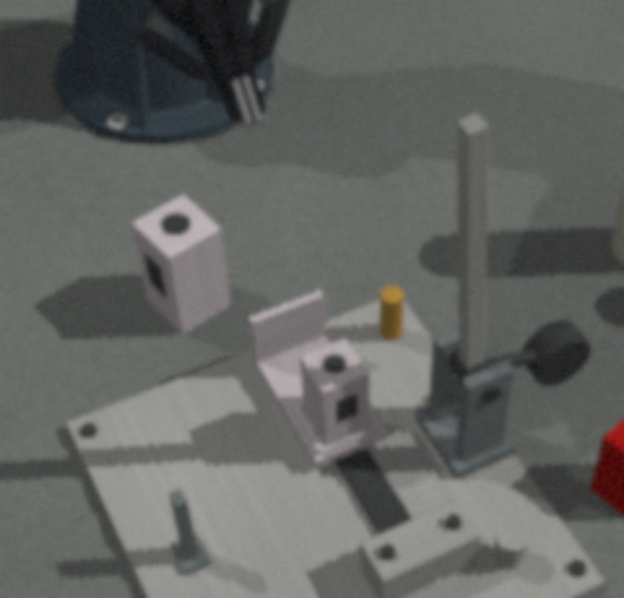

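View pics/wrist8.png

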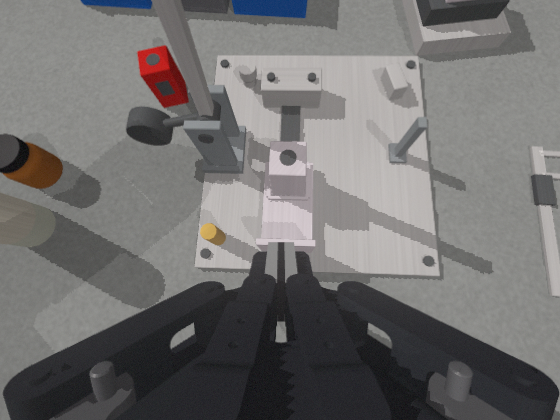

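Request:
step_arm(
  targets=[
    [0,0,0,0,0,0,0],
    [0,0,0,0,0,0,0],
    [0,0,0,0,0,0,0],
    [0,0,0,0,0,0,0],
  ],
)

```text
clock: 10.95
tcp_pos: [430.0, -28.2, 269.7]
eef_rot: [[0.857, 0.111, 0.503], [0.078, -0.993, 0.087], [0.509, -0.036, -0.86]]
force: [1.2, 0.1, 0.0]
gripper_width: 0.0
```

```bash
python3 -c "
from mv import *
where()
rel([(-185,58,270,1.3),(-185,58,150,1.3),(-185,58,62,1.3)])"
```

```text
t 10.95 station [np.float64(-182.6), np.float64(60.9), np.float64(269.7)] F [1.2 0.1 0. ] q [-0.33 -0.14  2.21  0.42  0.64  0.86] beta 1.035
(-185, 58, 270, 1.3) [-0.002, 0.003, -0.002] [-0.032, -0.175, 0.015]
(-185, 58, 150, 1.3) [-0.063, 0.007, 0.102] [-0.032, -0.175, 0.015]
(-185, 58, 62, 1.3) [-0.108, 0.01, 0.177] [-0.032, -0.175, 0.015]
```

Request:
step_arm(
  targets=[
    [-0.01,0.004,0.01,-0.01,-0.05,0.005,0],
    [-0.025,0.005,0.03,-0.016,-0.1,0.01,0],
    [-0.04,0.006,0.06,-0.025,-0.14,0.012,0],
    [-0.06,0.007,0.09,-0.032,-0.175,0.015,0],
    [-0.078,0.008,0.125,-0.032,-0.175,0.015,0],
    [-0.095,0.009,0.155,-0.032,-0.175,0.015,0],
    [-0.108,0.01,0.177,-0.032,-0.175,0.015,0],
    [-0.108,0.01,0.177,-0.032,-0.175,0.015,0],
    [-0.108,0.01,0.177,-0.032,-0.175,0.015,0],
    [-0.108,0.01,0.177,-0.032,-0.175,0.015,0],
  ],
)

```text
clock: 11.95
tcp_pos: [428.3, -31.6, 63.8]
eef_rot: [[0.961, 0.072, 0.269], [0.069, -0.997, 0.019], [0.27, 0.001, -0.963]]
force: [-0.7, 0.3, -0.8]
gripper_width: 0.3
```

```bash
python3 -c "
from mv import *
where()
rel([(-185,58,62,1.3),(-165,58,62,1.3),(-60,58,62,1.3)])
import cv2
cv2.imwrite('pics/wrist9.png',bot.snapshot('wrist')['color'])
im=bot.snapshot('scene')['color'][60:290,120:360];cv2.imwrite('pics/s9z.png',cv2.resize(im,None,fx=2.6,fy=2.6))"
```

```text
t 11.95 station [np.float64(-184.4), np.float64(57.7), np.float64(63.8)] F [-0.7  0.3 -0.8] q [-0.23  0.35  2.26  0.29  0.29  1.  ] beta 1.298
(-185, 58, 62, 1.3) [-0.001, -0.0, 0.002] [0.001, -0.001, -0.0]
(-165, 58, 62, 1.3) [0.018, -0.0, 0.007] [0.001, -0.001, -0.0]
(-60, 58, 62, 1.3) [0.119, -0.0, 0.035] [0.001, -0.001, -0.0]
```

View pics/s9z.png

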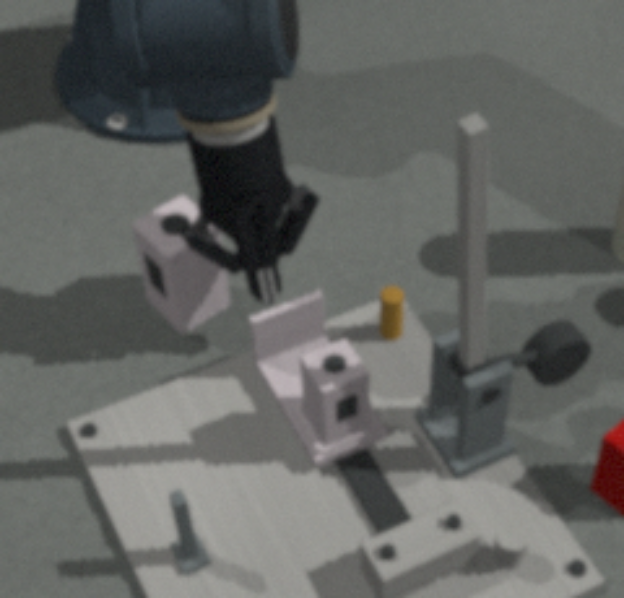

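View pics/wrist9.png

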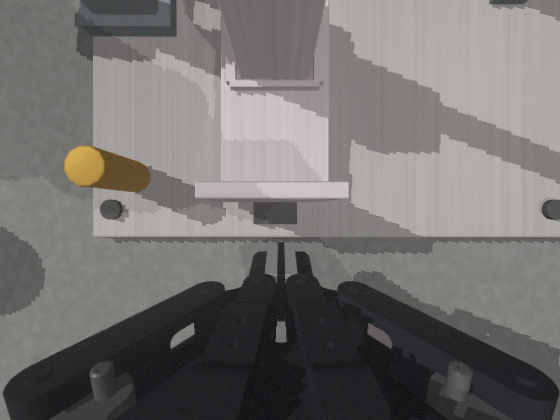

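Request:
step_arm(
  targets=[
    [0.01,0,0.004,0,0,0,0],
    [0.018,0,0.007,0,0,0,0],
    [0.026,0,0.009,0,0,0,0],
    [0.035,0,0.011,0,0,0,0],
    [0.044,0,0.014,0,0,0,0],
    [0.053,0,0.016,0,0,0,0],
    [0.062,0,0.019,0,0,0,0],
    [0.071,0,0.021,0,0,0,0],
    [0.08,0,0.024,0,0,0,0],
    [0.08,0,0.024,0,0,0,0],
  ],
)

```text
clock: 13.05
tcp_pos: [512.5, -25.5, 61.1]
eef_rot: [[0.961, 0.072, 0.269], [0.069, -0.997, 0.019], [0.269, 0.001, -0.963]]
force: [-0.0, -0.1, -0.4]
gripper_width: -0.4
```

```bash
python3 -c "
from mv import *
where()
rel([(-75,58,62,1.3),(-66,58,62,1.3),(-60,58,62,1.3)])
import cv2
cv2.imwrite('pics/wrist10.png',bot.snapshot('wrist')['color'])
im=bot.snapshot('scene')['color'][60:290,120:360];cv2.imwrite('pics/s10z.png',cv2.resize(im,None,fx=2.6,fy=2.6))"
```

```text
t 13.05 station [np.float64(-100.0), np.float64(57.6), np.float64(61.1)] F [-0.  -0.1 -0.4] q [-0.17  0.46  2.06  0.18  0.37  1.16] beta 1.298
(-75, 58, 62, 1.3) [0.024, -0.0, 0.006] [0.001, -0.001, -0.0]
(-66, 58, 62, 1.3) [0.033, -0.0, 0.008] [0.001, -0.001, -0.0]
(-60, 58, 62, 1.3) [0.039, -0.0, 0.01] [0.001, -0.001, -0.0]
```

View pics/s10z.png

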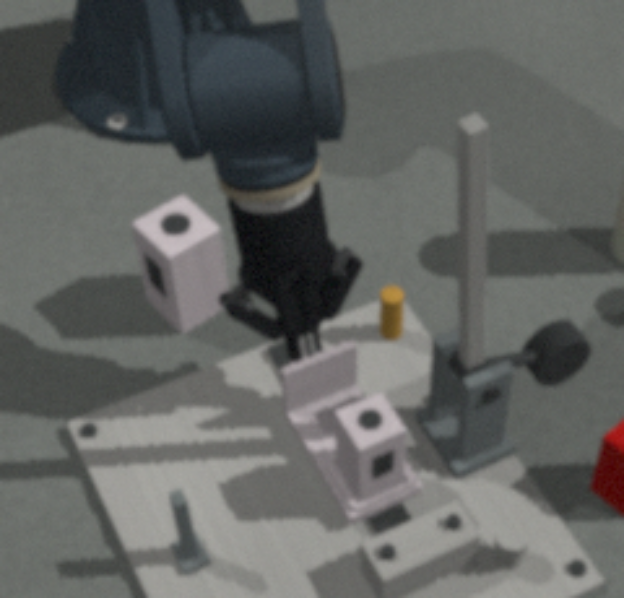

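View pics/wrist10.png

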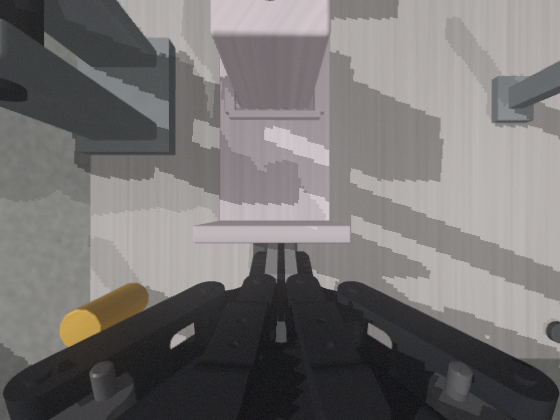

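Request:
step_arm(
  targets=[
    [0.007,0,0.002,0,0,0,0],
    [0.014,0,0.004,0,0,0,0],
    [0.02,0,0.005,0,0,0,0],
    [0.025,0,0.006,0,0,0,0],
    [0.028,0,0.007,0,0,0,0],
    [0.028,0,0.007,0,0,0,0],
  ],
)

```text
clock: 13.75
tcp_pos: [540.4, -23.4, 61.7]
eef_rot: [[0.961, 0.072, 0.268], [0.069, -0.997, 0.019], [0.268, 0.0, -0.963]]
force: [0.9, -0.9, -0.5]
gripper_width: 0.1
```

Request:
step_arm(
  targets=[
    [0.002,0,0.0005,0,0,0,0],
    [0.004,0,0.001,0,0,0,0],
  ],
)

```text
clock: 13.95
tcp_pos: [543.7, -23.1, 61.6]
eef_rot: [[0.961, 0.072, 0.267], [0.069, -0.997, 0.019], [0.267, 0.0, -0.964]]
force: [-2.6, -0.7, 0.6]
gripper_width: 0.1
```

```bash
python3 -c "
from mv import *
where()"
```

```text
t 13.95 station [np.float64(-68.7), np.float64(57.8), np.float64(61.6)] F [-2.6 -0.7  0.6] q [-0.16  0.5   1.98  0.15  0.41  1.21] beta 1.3
```

Creep until the stop is felt.

Request:
step_arm(
  targets=[
    [0.001,0,0.0003,0,0,0,0],
    [0.002,0,0.0005,0,0,0,0],
  ],
)

```text
clock: 14.15
tcp_pos: [545.8, -23.0, 61.6]
eef_rot: [[0.961, 0.072, 0.267], [0.069, -0.997, 0.019], [0.267, 0.0, -0.964]]
force: [-2.4, -1.6, 0.7]
gripper_width: 0.0
```

Request:
step_arm(
  targets=[
    [0.001,0,0.0003,0,0,0,0],
    [0.002,0,0.0005,0,0,0,0],
  ],
)

```text
clock: 14.35
tcp_pos: [547.8, -22.8, 61.7]
eef_rot: [[0.961, 0.072, 0.266], [0.069, -0.997, 0.019], [0.267, 0.0, -0.964]]
force: [-1.0, -2.0, -0.7]
gripper_width: -0.1
```

```bash
python3 -c "
from mv import *
where()
import cv2
im=bot.snapshot('scene')['color'][60:290,120:360];cv2.imwrite('pics/s11z.png',cv2.resize(im,None,fx=2.6,fy=2.6))"
```

```text
t 14.35 station [np.float64(-64.6), np.float64(57.8), np.float64(61.7)] F [-1.  -2.  -0.7] q [-0.16  0.5   1.97  0.15  0.41  1.21] beta 1.3
```

View pics/s11z.png

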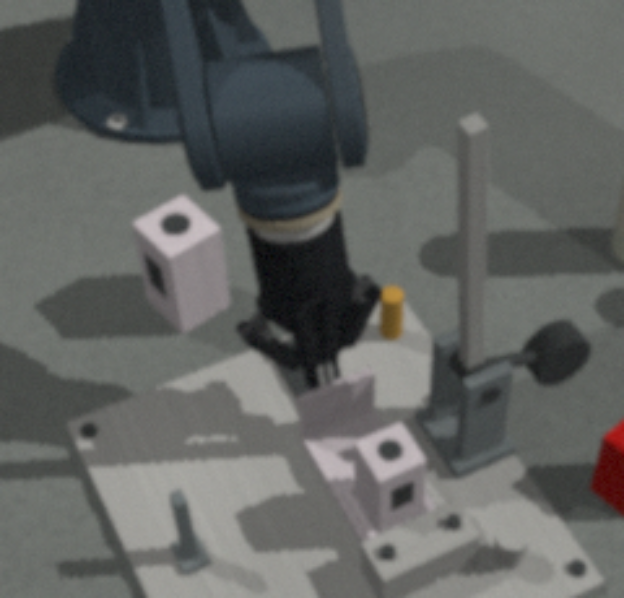

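Request:
step_arm(
  targets=[
    [0.001,0,0.0003,0,0,0,0],
    [0.002,0,0.0005,0,0,0,0],
  ],
)

```text
clock: 14.6
tcp_pos: [549.6, -22.6, 61.6]
eef_rot: [[0.961, 0.072, 0.266], [0.069, -0.997, 0.019], [0.267, 0.0, -0.964]]
force: [-6.5, -3.6, 2.1]
gripper_width: 0.2
```

Request:
step_arm(
  targets=[
    [0.001,0,0.0003,0,0,0,0],
    [0.0015,0,0.0004,0,0,0,0],
  ],
)

```text
clock: 14.8
tcp_pos: [549.8, -22.6, 61.4]
eef_rot: [[0.962, 0.072, 0.263], [0.069, -0.997, 0.019], [0.264, -0.0, -0.965]]
force: [-15.7, -6.1, 11.4]
gripper_width: -0.1
```

```bash
python3 -c "
from mv import *
where()"
```

```text
t 14.8 station [np.float64(-62.6), np.float64(57.9), np.float64(61.4)] F [-15.7  -6.1  11.4] q [-0.15  0.51  1.96  0.15  0.42  1.22] beta 1.304
```

Request:
step_arm(
  targets=[
    [0,0,0,0,0,0,0],
    [0,0,0,0,0,0,0],
    [-0.005,0,-0.0015,0,0,0,0],
    [-0.02,0,-0.005,0,0,0,0],
    [-0.04,0,-0.011,0,0,0,0],
    [-0.06,0,-0.017,0,0,0,0],
    [-0.06,0,-0.05,0,0,0,0],
    [-0.06,0,-0.1,0,0,0,0],
    [-0.06,0,-0.14,0,0,0,0],
    [-0.06,0,-0.14,0,0,0,0],
  ],
)

```text
clock: 15.8
tcp_pos: [458.1, -29.8, 185.6]
eef_rot: [[0.959, 0.072, 0.275], [0.07, -0.997, 0.017], [0.276, 0.003, -0.961]]
force: [0.4, 0.5, -0.4]
gripper_width: -0.1
```

```bash
python3 -c "
from mv import *
from h import proj
where()
import cv2
cv2.imwrite('pics/wrist12.png',bot.snapshot('wrist')['color'])
s=bot.snapshot('scene');im=cv2.resize(s['color'],None,fx=2.6,fy=2.6)
for d,c in ((94,(255,0,0)),(100,(0,0,255))):
  for u in proj(T([[-155+d,25,88],[-155+d,95,88],[-77+d,38,112],[-33+d,38,112],[-33+d,82,112],[-77+d,82,112]],p),s): cv2.circle(im,tuple(int(v) for v in u*2.6),2,c,-1)
cv2.imwrite('pics/s12z.png',im[156:754,312:936])"
```

```text
t 15.8 station [np.float64(-154.6), np.float64(57.3), np.float64(185.6)] F [ 0.4  0.5 -0.4] q [-0.21  0.13  2.1   0.12  0.64  1.2 ] beta 1.291
```

View pics/s12z.png

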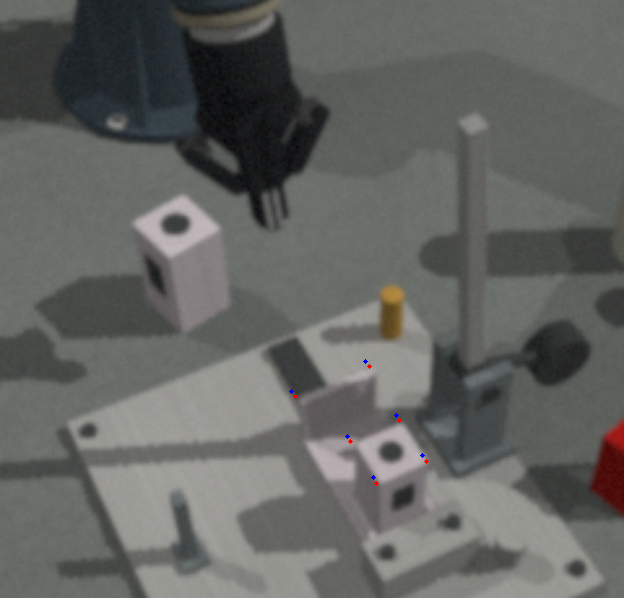

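View pics/wrist12.png

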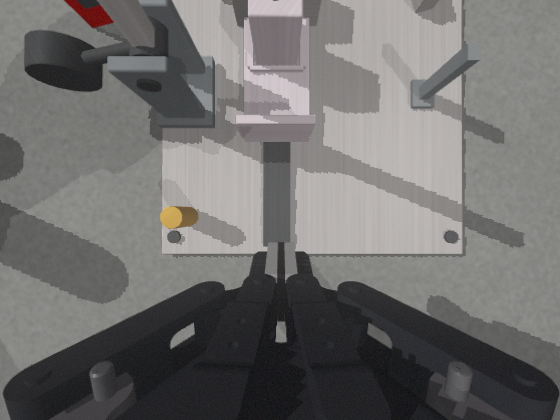

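Request:
step_arm(
  targets=[
    [0,0,0,0,0,0,0],
    [0,0,0,0,0,0,0],
    [0,0,0,0,0,0,0],
  ],
)

```text
clock: 16.2
tcp_pos: [456.2, -29.3, 179.6]
eef_rot: [[0.962, 0.072, 0.265], [0.069, -0.997, 0.019], [0.266, -0.0, -0.964]]
force: [-0.6, 0.2, -0.5]
gripper_width: 0.0
```

```bash
python3 -c "
from mv import *
where(); print(bot.close_job())"
```

```text
t 16.2 station [np.float64(-156.5), np.float64(58.0), np.float64(179.6)] F [-0.6  0.2 -0.5] q [-0.21  0.14  2.11  0.12  0.64  1.2 ] beta 1.302
the job is handed in; nothing more can be done
None
```

The gate is up and the carriage is pushed home. I handed the job in at 16.2 s of the 56 s allowed; no verdict is reported.

- **Gate:** I pushed the bar up from beneath with the closed fingertips until it tipped past its balance point. It went upright by itself, and the pictures show it still standing clear of the fingers afterwards.
- **Carriage:** I then pushed the end plate with the fingertips, creeping over the last few millimetres. The tool stalled and the force rose from about 2–7 N to about 16 N (along the rail; about 20 N in all), which I read as the end stop.
- **After backing off:** The last pictures show the gate upright, the insert standing in its pocket against the stop block, and the drift and the taller look-alike block where they stood. The robot was touching nothing, with tool force under 1 N.

**One mismatch:** In the last scene picture the plate and insert sit about 3 pixels from where 100 mm of travel should put them. The offset was smaller at the start. It appears to be on the far side, so it does not suggest the carriage is short. I relied on the force rise and the stalled tool instead, and did not measure the travel or the insert's exact position. I also did not measure the other bystanders against their starting positions.

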